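Set the larder door's stay to its end hole

TASK

The little larder cupboard's glass door is held barely ajar by a stay on the cupboard's top. To air it, lift the stay off its pin, draw the door wider against its spring and drop the stay's end hole (the one nearest the knob) over the pin, gently and fully home so that the bar lies level on the collar, then let go. Do not bear hard on the pin, never let the door fall shut, and leave the jars, tins and other things where they stand.

Things in the scene. Friction and masses are not known exactly. Their poses are not given: they have to be found in the camera images.
- door (a joint): Glazed door on a vertical hinge, swinging out from the cupboard's own -x side. 0 = shut, grows as it opens, rad (about 0.21 at the start). A damped hinge spring pulls it shut, with about 3 N at the stay's pivot at the start, 5 to 6 N when wide; drawing it at 50 mm/s takes some 4 N more. Let go with the stay off the pin, it swings shut.
- door_hinge (a point): Point on the door's vertical hinge line, level with the cupboard's top. Its frame belongs to the door: its own -y axis points along the door from the hinge to the free edge, z is up. The stay's pivot is 140 mm from it, along -y.
- stay_pivot (a point): Where the flat steel stay is pivoted on top of the door, at mid-thickness of the bar when it lies level. The stay can swing sideways and be lifted about this point, and stays straight.
- stay_knob (a point): Centre of the black ball knob (26 mm diameter, on a 10 mm stem) above the free end of the stay, the place to grip; 205 mm along the bar from the pivot and 25.5 mm above the bar's mid-thickness. The bar's underside is 28 mm below this point and, when seated, 6 mm clear of the cupboard's top. Bar and knob weigh about 140 g.
- stay (a joint): Lift of the stay about its pivot, rad: 0 = level on the pin's collar (seated); about 0.085 with the bar resting on the pin's tip near the end hole. It falls by its own weight; off the pin it drops to -0.04. The dark steel bar is 5 mm thick; 24 mm wide from 72 to 173 mm from the pivot, else 12 mm.
- stay_swivel (a joint): Sideways angle of the stay about its pivot, relative to the door, rad; turns freely. Three 9.6 mm holes lie on the bar's middle line, bored by hand about 90, 120 and 150 mm from the pivot; the outer two may be as much as 6 mm off and must be found by feel. The 90 mm hole is on the pin at the start; the end hole, nearest the knob, is wanted.
- pin_top (a point): Tip of the fixed upright brass pin on the cupboard's top: 8 mm diameter, the last 1 mm chamfered, standing 13 mm above the 20 mm wide collar on which the seated bar's underside rests. This point is 19 mm above the cupboard's top.
- stay_pin: The same brass pin with its collar; origin on its axis at the cupboard's top. It bends if loaded with more than about 24 N while the stay is refitted.
- cupboard: Small cream-painted larder cupboard standing fixed on the worktop, 240 mm deep (x), 320 mm wide (y), 190 mm tall; origin at the centre of its underside. Its door is on its own -x side, hinged at y = +140 mm; the pin is at x = -60 mm, y = 0 on its top.
- spice_jar: Bystander: small amber jar, 46 mm diameter, 62 mm tall, standing on the cupboard's top near its side; origin at the centre of its underside.
- mustard_tin: Bystander: small yellow tin, 48 mm diameter, 55 mm tall, on the cupboard's top near its other side; origin under its centre.
- tomato_tin: Bystander: red-labelled tin, 74 mm diameter, 110 mm tall; origin under its centre.
- chickpea_jar: Bystander: amber glass jar, 84 mm diameter, 170 mm tall; origin under its centre.
- pesto_jar: Bystander: green jar with a dark cap, 64 mm diameter, 90 mm tall; origin under its centre.
- pasta_carton: Bystander: yellow carton 55 x 100 x 160 mm; origin under its centre.
- mug: Bystander: white mug, 80 mm diameter, 90 mm tall; origin under its centre.

How it is judged (in metres and radians):
On the way, in this order (a step that is already met when the one before it is completed fails the run):
1. the stay is lifted off the pin, the door still held ajar (value of joint each of stay, door above 0.12 rad), for 0.05 s.
2. the stay lies level on the collar with its end hole over the pin, the door wide (value of joint door between 0.66 and 0.75 rad and value of joint stay between -0.012 and 0.012 rad), for 0.2 s.
At the end, for the whole second after the job is handed in: The stay lies level on the pin's collar (lift within 0.012 rad of 0), let go and still, with its end hole over the pin, so that the door stands at 0.66 to 0.75 rad and does not move (all of step 2 and velocity of joint door between -0.05 and 0.05 rad/s and velocity of joint stay between -0.05 and 0.05 rad/s); the robot touches nothing.
It fails at once if the pin is loaded with more than 24 N while the end hole is being fitted (door wider than 0.4 rad) (contact force between stay_pin and anything else above 24 N and value of joint door above 0.4 rad).
It fails at once if the door falls back towards shut (below 0.12 rad) (value of joint door below 0.12 rad).
It fails at once if a bystander is moved by more than 25 mm (distance of any of spice_jar, mustard_tin, tomato_tin, chickpea_jar, pesto_jar, pasta_carton, mug from where it was at the start of the episode above 0.025 m).
It also fails if it takes over 67 s, if anything falls off the work surface, if the arm or the gripper's body presses on something with over 40 N, if the wrist force passes 120 N, or if a joint passes its speed limit or range.

ROBOT

A 6-joint arm with a two-finger parallel gripper is mounted at the origin on the work surface. World frame = base frame: x ahead of the robot, y to its left, z up, the work surface at z = 0. Lengths are in mm, angles in rad, forces in N, time in s.
With the tool pointing down it reaches from about 375 to 975 mm from the base axis. Payload 3.8 kg.
Tool frame: the origin (TCP) lies at the very end of the fingers, on their centre line; the grasp point (between the pads) lies 19 mm behind it (ctrl.grip_depth is the distance from the TCP to the grasp point, in mm); z points along the fingers, y is the line along which they close (so a half turn about z gives the same grasp; the last joint's range is limited). The gripper opens to 88 mm and grips with 3 to 60 N. Pads are 18 mm wide; open, the fingers measure 123 mm over their backs; the gripper's body (75 mm by 187 mm) begins 45 mm behind the grasp point.
Start: joints at [-1.336, 0.264, 1.604, -0, 1.274, -0.037], TCP at [181.209, -650.216, 238.706] pointing down, gripper open.
Joint ranges: [-2.63, 2.63], [-0.94, 2.18], [0.31, 2.57], [-1.31, 4.45], [0, 2.66], [-2.55, 2.55]. Speed limits (rad/s): [2.57, 2.57, 3.14, 3.14, 3.14, 3.14].

INTERFACE

Orientations are given as a unit quaternion [x, y, z, w].
In Python, from rig import ctrl gives the robot as it stands.
- The arm moves only by the tool servo_tool, never from a script. Its argument "deltas" is a list of rows, each an object with "offset": the shift along the tool's x, y, z in mm, a list of three; "turn": the turn about the tool's z in rad; "gripper": the closure, from 0 (fully open) to 1 (shut). A call has 1 to 20 rows; each row shifts and turns the commanded pose from where the row before left it, along the tool's axes as they then stand; what a row does not reach is not made up. A row lasts 1/12 s, in which the tool goes at most 41.7 mm and 7.16 degrees, less where a joint would pass 70% of its speed; a pose out of reach is approached as far as the arm can. A call is refused whole if a number of a shift passes 41.7 or a number of a turn 0.125, either way. A call with a gripper value outside its range is refused whole. The fingers move at their own pace and stop on an object; the grip force is fixed at half the most. Time passes only in rows, so rows that do not move let the fingers close. It gives the time, the measured TCP pose, the force, the opening and the grip force at its end, in the units of the state.
- ctrl.get_state(): the state, without advancing time (a new reading comes with each control period).
- ctrl.grab_frame(name): name is "side" or "top"; returns a dict with "color" (384x512x3 uint8, red, green, blue), "range_z" (384x512 float32, mm along the optical axis (not along the pixel's ray), 0 where there is no reading), "camera_matrix" (3x3 intrinsics, pixels), "world_to_cam" (4x4, takes a point from world to camera coordinates). Camera axes: x right, y down, z forward; pixel columns grow to the right and rows downward; lengths in mm; the calibration is good to about 2 mm. A picture is of the moment at which its call begins.
- ctrl.close_job(): hands the job in; it is judged then, once.
The state is a dict: "clock": time; "joints": joint angles; "dq": joint speeds; "effort": joint torques, N m; "tcp_pos": TCP position; "tcp_rot": TCP orientation; "ft_force": force on the tool from outside, world axes, zero at the start; "wrist_torque": the same for the moment, N m; "opening": opening from 0.0 (shut) to 1.0 (fully open); "gripper_force": force on a finger pad.
Only numpy, scipy, OpenCV 4.12 (cv2) and the standard library are available. Lean on these libraries where they do the work, as an engineer would, in place of code of your own. Each camera call takes 0.05 s, during which the arm holds its last target. There are 200 camera calls.

## Working session

There is one attempt and no reset: what is moved stays moved. The work goes in short steps, Python scripts to look and compute and a tool call to move; the robot and the scene stay as the last step left them, time stands still between calls to the robot, and variables do not carry over. Pictures are saved under pics/ and viewed, at most 10 in all, crops included, and the job is handed in when it is done.

Besides the shell and the picture viewer there is one more tool, called after "Emit:" as name(argument=value, ...) on one line, values as JSON. servo_tool: Moves the arm, as the interface text tells. Its arguments: {"type":"object","properties":{"deltas":{"type":"array"}},"required":["deltas"]}

```bash
mkdir -p pics
cat > h.py <<'E'
import numpy as np, cv2
from rig import ctrl
def grab(n):
    f=ctrl.grab_frame(n); np.savez(f'/tmp/{n}.npz',**{k:f[k] for k in f}); return f
def load(n): return dict(np.load(f'/tmp/{n}.npz'))
def save(f,name,box=None,s=1):
    im=f['color'][...,::-1]
    if box: im=im[box[1]:box[3],box[0]:box[2]]
    cv2.imwrite('pics/'+name,cv2.resize(im,None,fx=s,fy=s,interpolation=cv2.INTER_CUBIC))
def pt(f,u,v,z=None):
    "world point at pixel; by depth or on plane world z"
    K=f['camera_matrix'];T=np.linalg.inv(f['world_to_cam'])
    r=np.linalg.inv(K)@[u,v,1]
    if z is None:
        d=np.median(f['range_z'][int(v)-1:int(v)+2,int(u)-1:int(u)+2]); return (T@np.r_[r*d,1])[:3]
    d=T[:3,:3]@r; return T[:3,3]+d*(z-T[2,3])/d[2]
E
python3 - <<'E'
from h import *
a=grab('top');b=grab('side')
im=np.vstack([a['color'],b['color']])
save(a,'t0.png',None,1.5);save(b,'s0.png',None,1.5)
s=ctrl.get_state();print(s)
E
```

```text
{'clock': 0.1, 'joints': array([-1.33586302e+00,  2.64665186e-01,  1.60522361e+00,  1.72052389e-07,
        1.27369638e+00, -3.68808024e-02]), 'dq': array([ 0.00034838, -0.00147115, -0.00432118,  0.00208432,  0.00026175,
        0.00090219]), 'effort': array([-6.03559511e-04, -5.03618896e+01, -3.58069360e+01,  7.30739557e-02,
        2.32833676e-02, -6.50616585e-05]), 'tcp_pos': array([ 181.08632873, -649.59628737,  237.52848285]), 'tcp_rot': array([ 9.90778354e-01,  1.35488966e-01, -9.84131058e-05, -9.91389379e-04]), 'ft_force': array([ 0.36189058, -0.107865  ,  0.16784524]), 'wrist_torque': array([-0.00384545,  0.0041997 , -0.02436425]), 'gripper_force': 0.0, 'opening': 1.0026599540667593}
```

View pics/t0.png

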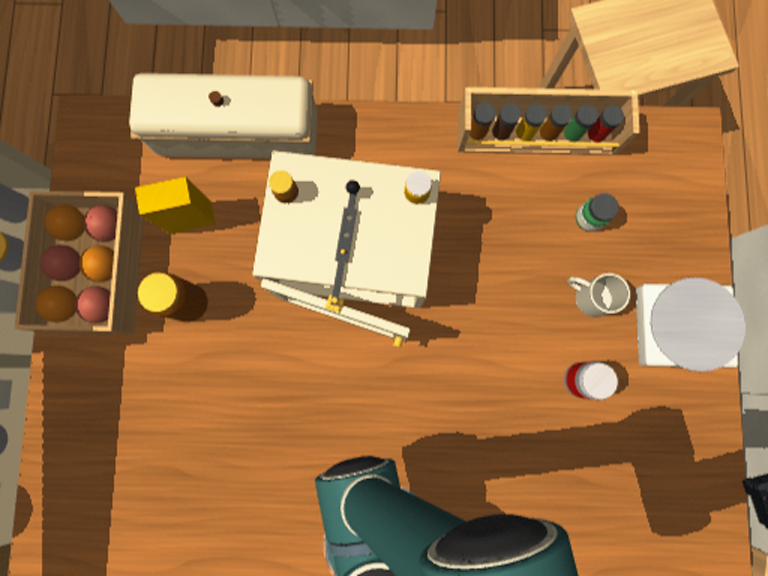

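View pics/s0.png

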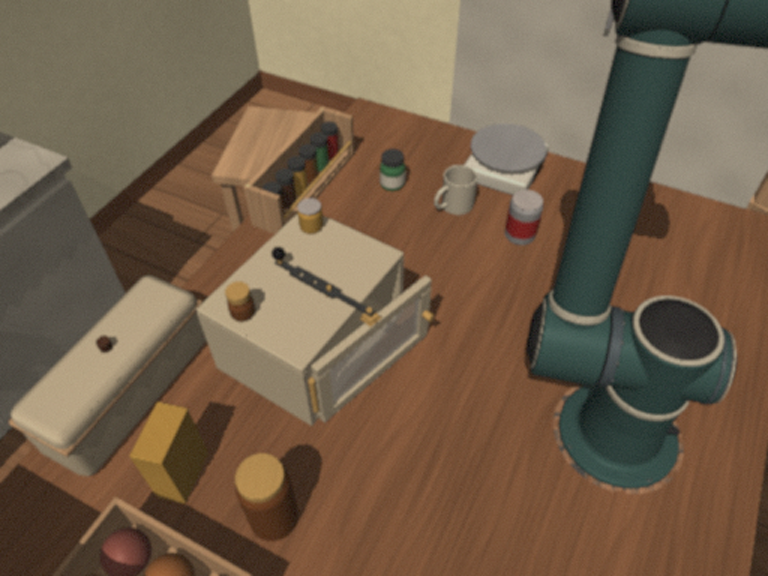

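The top view shows the knob at (352,187), pin tip at (343,251), pivot near (334,303) and the hinge edge near (263,282), in 1.5x pixels. The image's up direction is +x and left is +y.

```bash
cat > g.py <<'E'
from h import *
from scipy.optimize import least_squares
f=load('top')
# top-face pixels -> fit rectangle
C=[(274,152),(439,171),(254,275)]
for c in C: print('corner',pt(f,c[0]/1.5,c[1]/1.5,190).round(1), pt(f,c[0]/1.5+0,c[1]/1.5).round(1))
for n,p,z in [('knob',(352,187),190+8.5+25.5),('pin',(343,251),209),('pivot',(334,302),198.5)]:
    print(n,pt(f,p[0]/1.5,p[1]/1.5,z).round(1),pt(f,p[0]/1.5,p[1]/1.5).round(1))
# top face mask from depth
K=f['camera_matrix'];T=np.linalg.inv(f['world_to_cam']);d=f['range_z']
v,u=np.mgrid[:384,:512];P=np.stack([(u-K[0,2])/K[0,0]*d,(v-K[1,2])/K[1,1]*d,d,np.ones_like(d)],-1)@T.T
m=((abs(P[...,2]-190)<6)&(u>165)&(u<295)&(v>95)&(v<205)).astype(np.uint8)
n,l,st,_=cv2.connectedComponentsWithStats(cv2.morphologyEx(m,cv2.MORPH_OPEN,np.ones((3,3),np.uint8)))
k=1+np.argmax(st[1:,4]);print(st[k],np.median(P[l==k][:,2]))
r=cv2.minAreaRect(P[l==k][:,:2].astype(np.float32));print(r,cv2.boxPoints(r))
save(f,'crop0.png',(160,90,300,240),4)
print(ctrl.get_state()['tcp_pos'],ctrl.grip_depth)
E
python3 g.py
```

```text
corner [745.8 212.3 190. ] [745.9 212.4 189.6]
corner [715.2 -97.9 190. ] [715.2 -97.9 189.9]
corner [510.9 237.4 190. ] [511.4 238.  187.1]
knob [669.4  61.6 224. ] [665.1  60.7 236.9]
pin [554.8  75.3 209. ] [554.8  75.3 209. ]
pivot [463.5  89.4 198.5] [462.6  88.7 205.5]
[ 169  101  125   97 8443] 190.1338498973979
((613.127685546875, 71.09178161621094), (319.9992370605469, 240.37677001953125), 84.10433197021484) [[ 477.1403    -75.716095]
 [ 716.2456   -100.40695 ]
 [ 749.1151    217.89966 ]
 [ 510.00977   242.59052 ]]
[ 181.08632873 -649.59628737  237.52848285] 18.700000000000003
```

View pics/crop0.png

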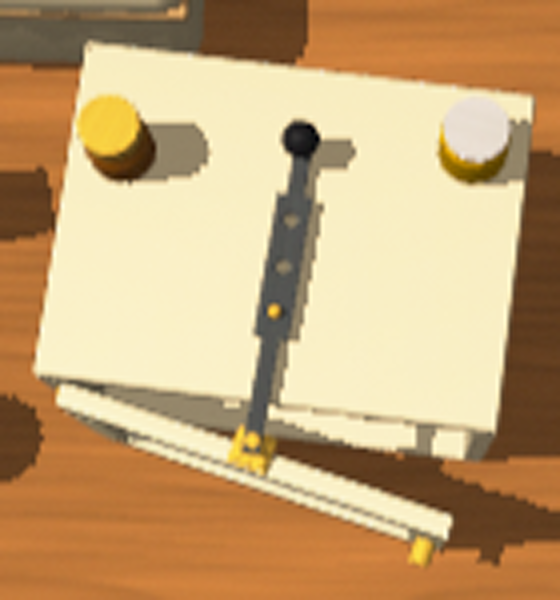

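The crop shows the knob at (300,138), pin tip at (274,311), end hole at (291,220) and pivot bolt at (252,440). There is plenty of room around the knob, so I'm setting out.

Emit:
servo_tool(deltas=[{"offset":[0,0,-24],"turn":0.1,"gripper":0.4},{"offset":[0,0,-24],"turn":0.1,"gripper":0.4},{"offset":[0,0,-24],"turn":0.1,"gripper":0.4},{"offset":[0,0,-24],"turn":0.106,"gripper":0.4},{"offset":[14.9,-29.6,0],"turn":0,"gripper":0.4},{"offset":[14.9,-29.6,0],"turn":0,"gripper":0.4},{"offset":[14.9,-29.6,0],"turn":0,"gripper":0.4},{"offset":[14.9,-29.6,0],"turn":0,"gripper":0.4},{"offset":[14.9,-29.6,0],"turn":0,"gripper":0.4},{"offset":[14.9,-29.6,0],"turn":0,"gripper":0.4},{"offset":[14.9,-29.6,0],"turn":0,"gripper":0.4},{"offset":[14.9,-29.6,0],"turn":0,"gripper":0.4},{"offset":[14.9,-29.6,0],"turn":0,"gripper":0.4},{"offset":[14.9,-29.6,0],"turn":0,"gripper":0.4},{"offset":[14.9,-29.6,0],"turn":0,"gripper":0.4},{"offset":[14.9,-29.6,0],"turn":0,"gripper":0.4},{"offset":[14.9,-29.6,0],"turn":0,"gripper":0.4},{"offset":[14.9,-29.6,0],"turn":0,"gripper":0.4},{"offset":[14.9,-29.6,0],"turn":0,"gripper":0.4},{"offset":[14.9,-29.6,0],"turn":0,"gripper":0.4}])

```text
clock: 1.77
tcp_pos: [481.2, -211.1, 334.3]
tcp_rot: [0.998, -0.067, -0.0, -0.0]
ft_force: [1.0, -0.1, 0.4]
opening: 0.599
gripper_force: 0.0
```

```bash
cat > k.py <<'E'
from h import *
from scipy.spatial.transform import Rotation as Ro
def yaw():
    M=Ro.from_quat(ctrl.get_state()['tcp_rot']).as_matrix(); return np.arctan2(M[1,0],M[0,0])
def to_tool(target):
    s=ctrl.get_state(); M=Ro.from_quat(s['tcp_rot']).as_matrix(); return (M.T@(np.array(target)-s['tcp_pos'])).round(1)
def stat():
    s=ctrl.get_state(); print('t',round(s['clock'],2),'tcp',s['tcp_pos'].round(1),'yaw',yaw().round(3),'F',s['ft_force'].round(1),'tq',s['wrist_torque'].round(2),'op',round(s['opening'],3),'gf',round(s['gripper_force'],1))
cy=-0.103; c=np.array([613.1,71.1]); R=np.array([[np.cos(cy),-np.sin(cy)],[np.sin(cy),np.cos(cy)]])
pin=np.array([554.1,76.3]); hinge=pin+R@[-60.8,140]
def knob(th,l):
    P=hinge+140*(R@[-np.sin(th),-np.cos(th)]); d=pin-P; D=np.hypot(*d); u=d/D
    k=P+u*(205*np.cos(l)-25.5*np.sin(l)); return np.r_[k,198.5+205*np.sin(l)+25.5*np.cos(l)],np.arctan2(u[1],u[0]),D
E
python3 - <<'E'
from k import *
stat();print(ctrl.get_state()['joints'])
for th,l in [(.21,0),(.21,.17),(.25,.17),(.45,.17),(.6,.13),(.7,.12),(.7,.085)]: print(th,l,*knob(th,l))
f=load('top'); h3=pt(f,160+291/4,90+220/4,201)[:2]; h2=pt(f,160+284/4,90+267/4,201)[:2]
P=hinge+140*(R@[-np.sin(.21),-np.cos(.21)]);print(P,np.hypot(*(h3-P)),np.hypot(*(h2-P)),np.hypot(*(h3-pin)),np.hypot(*(h2-pin)))
b=load('side'); Z=np.zeros
for q in [(277,254)]: print('knob side',pt(b,q[0]/1.5,q[1]/1.5,224))
print(to_tool([669.5,61.6,300]))
E
```

```text
t 1.77 tcp [ 481.2 -211.1  334.3] yaw -0.134 F [ 1.  -0.1  0.4] tq [ 0.03  0.02 -0.02] op 0.599 gf 0.0
[-4.60859166e-01 -6.68432402e-02  1.79136546e+00 -2.98385150e-05
  1.41766996e+00  1.24417027e+00]
0.21 0 [667.98326168  60.58029064 224.        ] -0.13716676125315036 90.0369339648646
0.21 0.17 [660.7822665   61.57426947 258.31479311] -0.13716676125315036 90.0369339648646
0.25 0.17 [655.1691485   61.17246988 258.31479311] -0.14857213555995158 95.53574237578165
0.45 0.17 [627.57500618  60.09851574 258.31479311] -0.2170303571102859 122.4906806270773
0.6 0.13 [609.89638433  60.49073266 250.35982753] -0.2761018601870088 141.97167802987218
0.7 0.12 [597.73664234  61.95150675 248.35762271] -0.3176808465671343 154.5379829232364
0.7 0.085 [599.27737048  61.44488832 241.31196167] -0.3176808465671343 154.5379829232364
[464.90874872  88.61138384] 155.80828411920237 122.53150488313891 65.77302127962622 32.51608128288618
knob side [671.86313887  65.68696842 224.        ]
[ 150.1 -295.5   34.3]
```

Emit:
servo_tool(deltas=[{"offset":[15,-29.5,3],"turn":0,"gripper":0.4},{"offset":[15,-29.5,3],"turn":0,"gripper":0.4},{"offset":[15,-29.5,3],"turn":0,"gripper":0.4},{"offset":[15,-29.5,3],"turn":0,"gripper":0.4},{"offset":[15,-29.5,3],"turn":0,"gripper":0.4},{"offset":[15,-29.5,3],"turn":0,"gripper":0.4},{"offset":[15,-29.5,3],"turn":0,"gripper":0.4},{"offset":[15,-29.5,3],"turn":0,"gripper":0.4},{"offset":[15,-29.5,3],"turn":0,"gripper":0.4},{"offset":[15,-29.5,3],"turn":0,"gripper":0.4},{"offset":[0,0,0],"turn":0,"gripper":0.4},{"offset":[0,0,0],"turn":0,"gripper":0.4},{"offset":[0,0,0],"turn":0,"gripper":0.4}])

```text
clock: 2.85
tcp_pos: [668.4, 59.3, 303.9]
tcp_rot: [0.998, -0.067, -0.001, 0.0]
ft_force: [-0.1, -0.3, 1.1]
opening: 0.598
gripper_force: 0.0
```

Run:
```python
from k import *
stat(); print(to_tool([669,61.5,205.5]))
a=grab('side'); save(a,'s1.png',(110,80,310,260),3.5)
```

```text
t 2.85 tcp [668.4  59.3 303.9] yaw -0.134 F [-0.1 -0.3  1.1] tq [ 0.   -0.02  0.  ] op 0.598 gf 0.0
[ 0.4 -2.3 98.4]
```

View pics/s1.png

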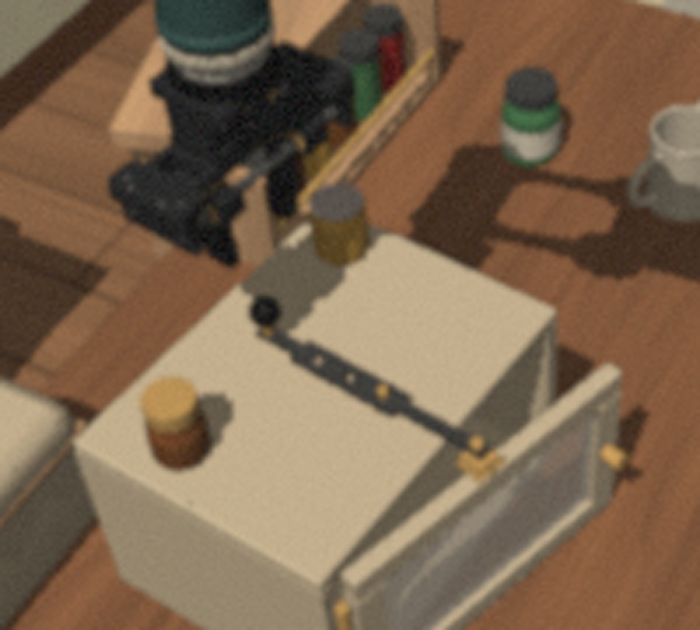

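The knob is at crop (265,311), with the open fingers straight above it around (235,220). Nothing is in the way, so I'm descending to grip.

Emit:
servo_tool(deltas=[{"offset":[0.2,-1,20],"turn":0,"gripper":0.4},{"offset":[0.2,-1,20],"turn":0,"gripper":0.4},{"offset":[0,-0.5,20],"turn":0,"gripper":0.4},{"offset":[0,0,18],"turn":0,"gripper":0.4},{"offset":[0,0,12],"turn":0,"gripper":0.4},{"offset":[0,0,8],"turn":0,"gripper":0.4},{"offset":[0,0,0],"turn":0,"gripper":0.4},{"offset":[0,0,0],"turn":0,"gripper":0.55},{"offset":[0,0,0],"turn":0,"gripper":0.6},{"offset":[0,0,0],"turn":0,"gripper":0.63},{"offset":[0,0,0],"turn":0,"gripper":0.66},{"offset":[0,0,0],"turn":0,"gripper":0.69},{"offset":[0,0,0],"turn":0,"gripper":0.72},{"offset":[0,0,0],"turn":0,"gripper":0.75},{"offset":[0,0,0],"turn":0,"gripper":1},{"offset":[0,0,0],"turn":0,"gripper":1},{"offset":[0,0,0],"turn":0,"gripper":1}])

```text
clock: 4.32
tcp_pos: [670.2, 62.2, 207.4]
tcp_rot: [0.998, -0.067, 0.001, -0.0]
ft_force: [0.6, 1.3, 3.8]
opening: 0.275
gripper_force: 30.0
```

Run:
```python
from k import *
stat()
```

```text
t 4.32 tcp [670.2  62.2 207.4] yaw -0.134 F [0.6 1.3 3.8] tq [ 0.3 -0.1 -0. ] op 0.275 gf 30.0
```

Emit:
servo_tool(deltas=[{"offset":[-0.6,0,0],"turn":0,"gripper":1},{"offset":[-0.5,0,-3.5],"turn":0,"gripper":1},{"offset":[-0.5,0,-3.5],"turn":0,"gripper":1},{"offset":[-0.6,0,-3.5],"turn":0,"gripper":1},{"offset":[-0.6,0,-3.5],"turn":0,"gripper":1},{"offset":[0,0,0],"turn":0,"gripper":1}])

```text
clock: 4.82
tcp_pos: [667.0, 62.1, 221.5]
tcp_rot: [0.998, -0.067, 0.0, 0.0]
ft_force: [2.5, -0.3, 0.1]
opening: 0.272
gripper_force: 30.0
```

Run:
```python
from k import *
stat()
```

```text
t 4.82 tcp [667.   62.1 221.5] yaw -0.134 F [ 2.5 -0.3  0.1] tq [ 0.04 -0.45 -0.02] op 0.272 gf 30.0
```

Emit:
servo_tool(deltas=[{"offset":[-0.8,0,-3.5],"turn":0,"gripper":1},{"offset":[-0.8,0,-3.5],"turn":0,"gripper":1},{"offset":[-0.9,0,-3.5],"turn":0,"gripper":1},{"offset":[-1,0,-3.5],"turn":0,"gripper":1},{"offset":[-1,0,-3.5],"turn":0,"gripper":1},{"offset":[-1.1,0,-3.5],"turn":0,"gripper":1},{"offset":[-0.5,0,-1],"turn":0,"gripper":1},{"offset":[0,0,0],"turn":0,"gripper":1},{"offset":[0,0,0],"turn":0,"gripper":1}])

```text
clock: 5.57
tcp_pos: [661.1, 63.1, 243.0]
tcp_rot: [0.998, -0.067, 0.0, -0.0]
ft_force: [3.6, -0.5, -0.3]
opening: 0.271
gripper_force: 30.0
```

Run:
```python
from k import *
stat()
a=grab('side'); save(a,'s2.png',(140,110,300,230),4.5)
```

```text
t 5.57 tcp [661.1  63.1 243. ] yaw -0.134 F [ 3.6 -0.5 -0.3] tq [-0.06 -0.59 -0.07] op 0.271 gf 30.0
```

View pics/s2.png

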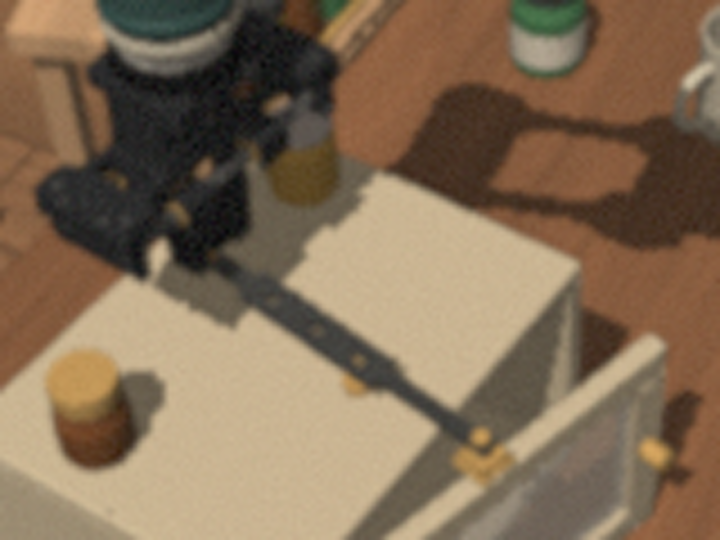

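The bar is lifted and the pin is visible under its inner hole, with tip and collar near (357,362)–(355,385). Now I draw the door wider.

Emit:
servo_tool(deltas=[{"offset":[-0.8,0,-2],"turn":0,"gripper":1},{"offset":[-1.5,0.2,-1],"turn":0.003,"gripper":1},{"offset":[-2.5,0.5,0],"turn":0.006,"gripper":1},{"offset":[-2.5,0.5,0],"turn":0.006,"gripper":1},{"offset":[-2.5,0.5,0],"turn":0.006,"gripper":1},{"offset":[-2.5,0.5,0],"turn":0.006,"gripper":1},{"offset":[-2.5,0.5,0],"turn":0.006,"gripper":1},{"offset":[-2.5,0.5,0],"turn":0.006,"gripper":1},{"offset":[-2.5,0.6,0],"turn":0.006,"gripper":1},{"offset":[-2.5,0.6,0],"turn":0.007,"gripper":1},{"offset":[-2.5,0.6,0],"turn":0.007,"gripper":1},{"offset":[-2.5,0.6,0],"turn":0.007,"gripper":1},{"offset":[-2.5,0.6,0],"turn":0.007,"gripper":1},{"offset":[-2.5,0.6,0],"turn":0.007,"gripper":1}])

```text
clock: 6.78
tcp_pos: [629.0, 61.4, 246.8]
tcp_rot: [0.994, -0.107, 0.002, 0.0]
ft_force: [7.1, -2.3, 1.0]
opening: 0.275
gripper_force: 30.0
```

```bash
sed -i 's/554.1,76.3/554.9,77.6/' k.py
python3 - <<'E'
from k import *
stat()
for th,l in [(.43,.19),(.7,.13),(.7,.12)]:
    k,y,D=knob(th,l); k[2]-=18; print(th,k.round(1),y.round(3),D,to_tool(k))
E
```

```text
t 6.78 tcp [629.   61.4 246.8] yaw -0.215 F [ 7.1 -2.3  1. ] tq [-0.21 -1.04  0.  ] op 0.275 gf 30.0
0.43 [629.9  61.7 244.3] -0.21 119.84152516260538 [ 0.7 -0.5  2.5]
0.7 [598.1  63.4 232.4] -0.318 154.5379829232364 [-30.8   4.6  14.3]
0.7 [598.5  63.3 230.4] -0.318 154.5379829232364 [-30.3   4.7  16.3]
```

Emit:
servo_tool(deltas=[{"offset":[-2.3,0.4,0],"turn":0.008,"gripper":1},{"offset":[-2.3,0.4,0],"turn":0.008,"gripper":1},{"offset":[-2.3,0.4,1],"turn":0.008,"gripper":1},{"offset":[-2.3,0.4,1],"turn":0.008,"gripper":1},{"offset":[-2.3,0.5,1],"turn":0.008,"gripper":1},{"offset":[-2.3,0.5,1],"turn":0.008,"gripper":1},{"offset":[-2.3,0.5,1],"turn":0.008,"gripper":1},{"offset":[-2.3,0.5,1],"turn":0.008,"gripper":1},{"offset":[-2.3,0.5,1],"turn":0.008,"gripper":1},{"offset":[-2.3,0.6,1],"turn":0.008,"gripper":1},{"offset":[-2.3,0.6,1],"turn":0.008,"gripper":1},{"offset":[-2.3,0.6,1],"turn":0.008,"gripper":1},{"offset":[0,0,0],"turn":0,"gripper":1},{"offset":[0,0,0],"turn":0,"gripper":1},{"offset":[0,0,0],"turn":0,"gripper":1}])

```text
clock: 8.03
tcp_pos: [600.6, 62.6, 236.6]
tcp_rot: [0.988, -0.155, 0.001, 0.0]
ft_force: [4.8, -3.2, -0.0]
opening: 0.271
gripper_force: 30.0
```

Run:
```python
from k import *
stat()
for th,l in [(.67,.14),(.68,.14),(.7,.13),(.7,.085)]:
    k,y,D=knob(th,l); k[2]-=18; print(th,k.round(1),y.round(3),D,to_tool(k))
a=grab('side'); save(a,'s3.png',(150,115,280,215),6)
t=grab('top'); save(t,'t3.png',(160,90,300,240),4)
```

```text
t 8.03 tcp [600.6  62.6 236.6] yaw -0.311 F [ 4.8 -3.2 -0. ] tq [-0.24 -0.88  0.06] op 0.271 gf 30.0
0.67 [601.3  63.  234.4] -0.305 150.80615418735766 [ 0.5 -0.6  2.2]
0.68 [600.   63.2 234.4] -0.309 152.0538124015772 [-0.7 -0.4  2.2]
0.7 [598.1  63.4 232.4] -0.318 154.5379829232364 [-2.7  0.   4.2]
0.7 [600.1  62.7 223.3] -0.318 154.5379829232364 [-0.6  0.  13.3]
```

View pics/s3.png

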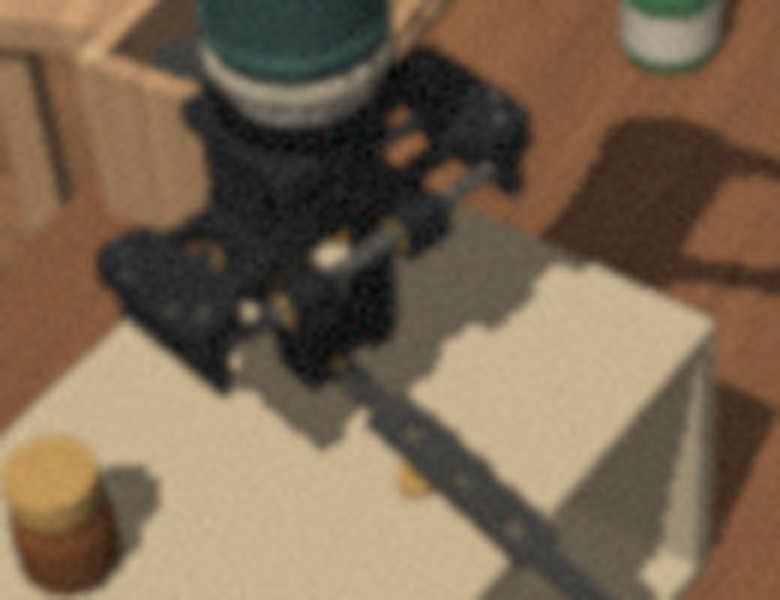

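View pics/t3.png

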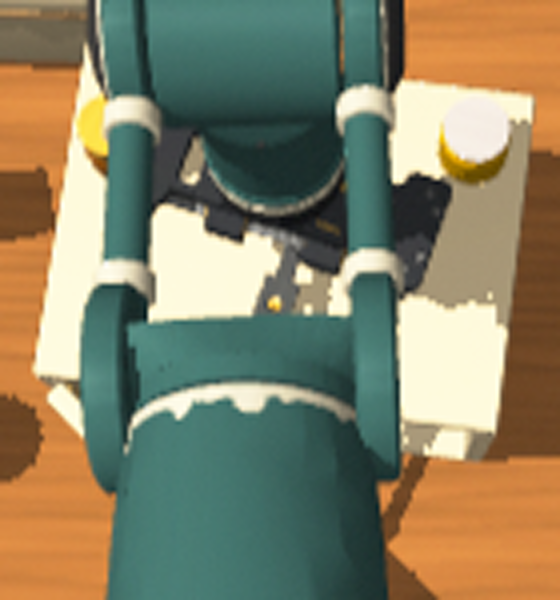

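The top view shows brass through the end hole at about (275,303), where the pin tip was at (274,311), so the hole is nearly over the pin. I'll enlarge that spot.

Run:
```python
from h import *
a=load('top'); t=a['color'][150:185,208:258,::-1]
o=ctrl and cv2.resize(t,None,fx=16,fy=16,interpolation=cv2.INTER_NEAREST); cv2.imwrite('pics/z3.png',o)
w=a['world_to_cam'];K=a['camera_matrix'];print('cam at',np.linalg.inv(w)[:3,3])
q=K@(w@[554.9,77.6,209,1])[:3];print(q/q[2])
```

```text
cam at [ 344.37410121   -2.7988496  1197.81334513]
[227.81696779 167.2828557    1.        ]
```

View pics/z3.png

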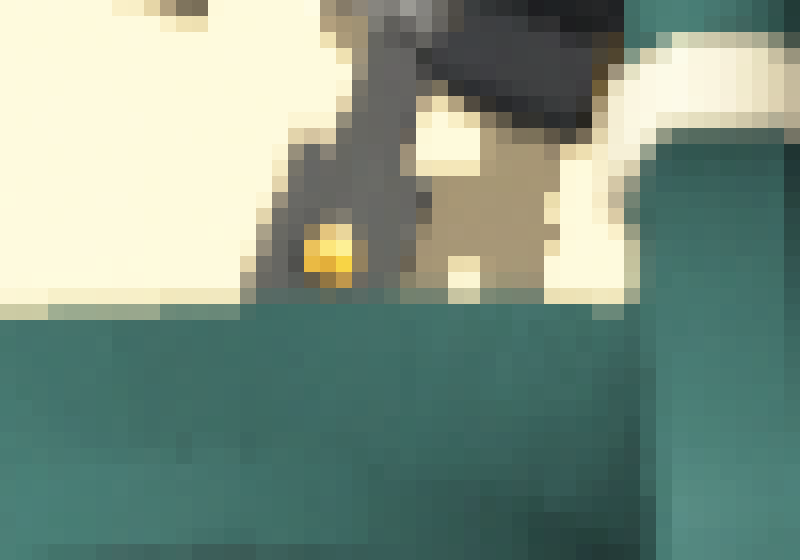

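The hole is centred at about (335,257) in this enlargement, with brass inside it.

Run:
```python
from h import *
a=load('top'); p=pt(a,228.5,167.75,209)
for u,v in [(335,257),(332,255)]:
    h=pt(a,208+u/16,150+v/16,224.); print(h-p, h, p)
    d=(h-p)[:2]; y=-.311; print('along',d@[np.cos(y),np.sin(y)],'toolY',d@[np.sin(y),-np.cos(y)])
```

```text
[ 1.41966315 -2.20999735 15.        ] [555.07455439  73.50914003 224.        ] [553.65489124  75.71913738 209.        ]
along 2.0278422130862297 toolY 1.6695471493000467
[ 1.74789844 -1.70157123 15.        ] [555.40278967  74.01756615 224.        ] [553.65489124  75.71913738 209.        ]
along 2.184747515944479 toolY 1.0850676864353725
```

Emit:
servo_tool(deltas=[{"offset":[-1,-0.5,2],"turn":0,"gripper":1},{"offset":[-0.6,-0.5,2],"turn":0.004,"gripper":1},{"offset":[0.2,0,2],"turn":0,"gripper":1},{"offset":[0.2,0,2],"turn":0,"gripper":1},{"offset":[0.2,0,1],"turn":0,"gripper":1},{"offset":[0,0,0],"turn":0,"gripper":1},{"offset":[0,0,0],"turn":0,"gripper":1}])

```text
clock: 8.72
tcp_pos: [599.9, 63.9, 227.4]
tcp_rot: [0.988, -0.157, 0.001, 0.0]
ft_force: [4.6, -2.2, -0.0]
opening: 0.273
gripper_force: 30.0
```

Run:
```python
from k import *
stat()
f=grab('top'); t=f['color'][150:185,208:258,::-1]
cv2.imwrite('pics/z4.png',cv2.resize(t,None,fx=16,fy=16,interpolation=cv2.INTER_NEAREST))
for th,l in [(.7,.1),(.7,.085),(.7,0)]:
    k,y,D=knob(th,l); k[2]-=16.6; print(th,l,k.round(1),y.round(3),to_tool(k))
```

```text
t 8.72 tcp [599.9  63.9 227.4] yaw -0.315 F [ 4.6 -2.2 -0. ] tq [-0.31 -0.82  0.02] op 0.273 gf 30.0
0.7 0.1 [599.4  63.  227.7] -0.318 [-0.1  1.  -0.3]
0.7 0.085 [600.1  62.7 224.7] -0.318 [0.6 1.  2.7]
0.7 0 [602.8  61.8 207.4] -0.318 [ 3.4  1.  20. ]
```

View pics/z4.png

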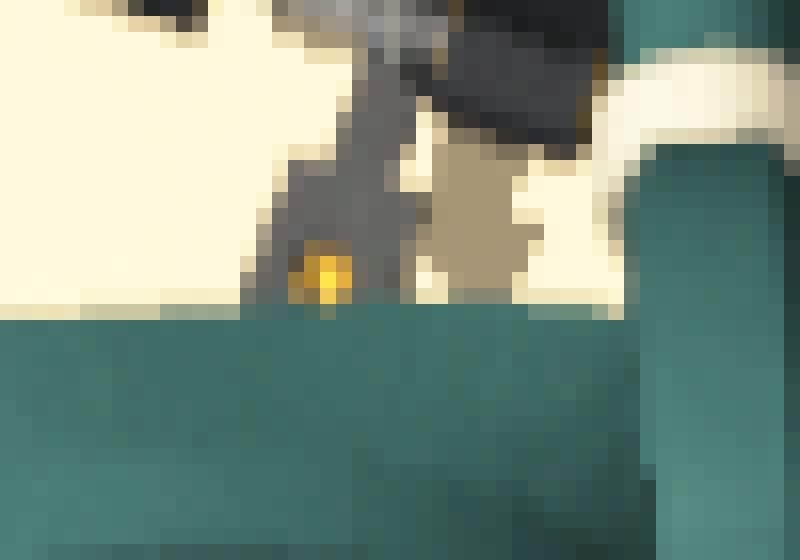

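The hole spans about (290–352, 242–305) with the pin tip bright at (328,280), so it is nearly concentric. I'll nudge it slightly and lower gently.

Emit:
servo_tool(deltas=[{"offset":[-0.3,0.7,0.5],"turn":0.003,"gripper":1},{"offset":[0,0,1],"turn":0,"gripper":1},{"offset":[0.1,0,0.7],"turn":0,"gripper":1},{"offset":[0.1,0,0.7],"turn":0,"gripper":1},{"offset":[0.1,0,0.6],"turn":0,"gripper":1},{"offset":[0,0,0],"turn":0,"gripper":1}])

```text
clock: 9.27
tcp_pos: [599.8, 63.2, 223.9]
tcp_rot: [0.987, -0.158, 0.001, 0.0]
ft_force: [5.9, -2.0, -0.2]
opening: 0.275
gripper_force: 30.0
```

```bash
python3 -c "
from k import *
stat()"
```

```text
t 9.27 tcp [599.8  63.2 223.9] yaw -0.318 F [ 5.9 -2.  -0.2] tq [-0.33 -0.87  0.05] op 0.275 gf 30.0
```

No contact force yet, so I'll keep lowering in small steps.

Emit:
servo_tool(deltas=[{"offset":[0.1,0,0.6],"turn":0,"gripper":1},{"offset":[0.1,0,0.6],"turn":0,"gripper":1},{"offset":[0.1,0,0.6],"turn":0,"gripper":1},{"offset":[0,0,0],"turn":0,"gripper":1}])

```text
clock: 9.6
tcp_pos: [600.0, 63.1, 222.1]
tcp_rot: [0.987, -0.158, 0.001, 0.0]
ft_force: [6.6, -1.8, -0.5]
opening: 0.273
gripper_force: 30.0
```

```bash
python3 -c "
from k import *
stat()"
```

```text
t 9.6 tcp [600.   63.1 222.1] yaw -0.318 F [ 6.6 -1.8 -0.5] tq [-0.22 -0.84  0.03] op 0.273 gf 30.0
```

Emit:
servo_tool(deltas=[{"offset":[0.1,0,0.7],"turn":0,"gripper":1},{"offset":[0.1,0,0.7],"turn":0,"gripper":1},{"offset":[0.1,0,0.7],"turn":0,"gripper":1},{"offset":[0,0,0],"turn":0,"gripper":1}])

```text
clock: 9.93
tcp_pos: [600.3, 63.1, 220.0]
tcp_rot: [0.987, -0.158, 0.001, 0.0]
ft_force: [6.1, -1.9, -0.6]
opening: 0.276
gripper_force: 30.0
```

```bash
python3 -c "
from k import *
stat()"
```

```text
t 9.93 tcp [600.3  63.1 220. ] yaw -0.318 F [ 6.1 -1.9 -0.6] tq [-0.28 -0.85  0.01] op 0.276 gf 30.0
```

It's well below the tip with no load, so the pin is in the hole.

Emit:
servo_tool(deltas=[{"offset":[0.1,0,0.8],"turn":0,"gripper":1},{"offset":[0.1,0,0.8],"turn":0,"gripper":1},{"offset":[0.2,0,0.8],"turn":0,"gripper":1},{"offset":[0.1,0,0.8],"turn":0,"gripper":1},{"offset":[0.1,0,0.8],"turn":0,"gripper":1},{"offset":[0.2,0,0.8],"turn":0,"gripper":1},{"offset":[0,0,0],"turn":0,"gripper":1}])

```text
clock: 10.52
tcp_pos: [601.0, 62.9, 215.2]
tcp_rot: [0.987, -0.158, 0.001, 0.0]
ft_force: [5.0, -1.8, 0.0]
opening: 0.276
gripper_force: 30.0
```

```bash
python3 -c "
from k import *
stat()"
```

```text
t 10.52 tcp [601.   62.9 215.2] yaw -0.318 F [ 5.  -1.8  0. ] tq [-0.24 -0.81 -0.02] op 0.276 gf 30.0
```

Emit:
servo_tool(deltas=[{"offset":[0.1,0,0.8],"turn":0,"gripper":1},{"offset":[0.1,0,0.8],"turn":0,"gripper":1},{"offset":[0.2,0,0.8],"turn":0,"gripper":1},{"offset":[0.1,0,0.8],"turn":0,"gripper":1},{"offset":[0.1,0,0.8],"turn":0,"gripper":1},{"offset":[0.2,0,0.8],"turn":0,"gripper":1},{"offset":[0.1,0,0.8],"turn":0,"gripper":1},{"offset":[0.1,0,0.8],"turn":0,"gripper":1},{"offset":[0.1,0,0.5],"turn":0,"gripper":1},{"offset":[0,0,0],"turn":0,"gripper":1}])

```text
clock: 11.35
tcp_pos: [602.0, 62.5, 208.2]
tcp_rot: [0.987, -0.158, 0.001, 0.0]
ft_force: [5.4, -2.5, -0.2]
opening: 0.274
gripper_force: 30.0
```

```bash
python3 -c "
from k import *
stat()"
```

```text
t 11.35 tcp [602.   62.5 208.2] yaw -0.318 F [ 5.4 -2.5 -0.2] tq [-0.26 -0.8  -0.01] op 0.274 gf 30.0
```

Now the last bit down, watching for upward force from the collar.

Emit:
servo_tool(deltas=[{"offset":[0.1,0,0.5],"turn":0,"gripper":1},{"offset":[0,0,0.4],"turn":0,"gripper":1},{"offset":[0.1,0,0.4],"turn":0,"gripper":1},{"offset":[0,0,0],"turn":0,"gripper":1},{"offset":[0,0,0],"turn":0,"gripper":1}])

```text
clock: 11.77
tcp_pos: [602.2, 62.5, 207.4]
tcp_rot: [0.987, -0.158, 0.001, 0.0]
ft_force: [4.6, -2.2, 1.9]
opening: 0.274
gripper_force: 30.0
```

```bash
python3 -c "
from k import *
stat()"
```

```text
t 11.77 tcp [602.2  62.5 207.4] yaw -0.317 F [ 4.6 -2.2  1.9] tq [-0.28 -0.61  0.  ] op 0.274 gf 30.0
```

Emit:
servo_tool(deltas=[{"offset":[0.2,0,0.3],"turn":0,"gripper":1},{"offset":[0.2,0,0.2],"turn":0,"gripper":1},{"offset":[0.2,0,0],"turn":0,"gripper":1},{"offset":[0.2,0,0],"turn":0,"gripper":1},{"offset":[0,0,0],"turn":0,"gripper":1},{"offset":[0,0,0],"turn":0,"gripper":1}])

```text
clock: 12.27
tcp_pos: [602.2, 62.5, 207.3]
tcp_rot: [0.987, -0.158, 0.0, 0.0]
ft_force: [1.2, -2.7, 6.5]
opening: 0.269
gripper_force: 30.0
```

```bash
python3 -c "
from k import *
stat()"
```

```text
t 12.27 tcp [602.2  62.5 207.3] yaw -0.317 F [ 1.2 -2.7  6.5] tq [-0.22 -0.14 -0.03] op 0.269 gf 30.0
```

Fz has risen to 6.5 N with z unmoving, and the pin now carries the door's pull, so it's seated. I'm releasing gently and withdrawing upward.

Emit:
servo_tool(deltas=[{"offset":[0,0,0],"turn":0,"gripper":0.7},{"offset":[0,0,0],"turn":0,"gripper":0.66},{"offset":[0,0,0],"turn":0,"gripper":0.6},{"offset":[0,0,0],"turn":0,"gripper":0.5},{"offset":[0,0,0],"turn":0,"gripper":0.4},{"offset":[0,0,0],"turn":0,"gripper":0.4},{"offset":[0,0,0],"turn":0,"gripper":0.4},{"offset":[0,0,-3],"turn":0,"gripper":0.4},{"offset":[0,0,-8],"turn":0,"gripper":0.4},{"offset":[0,0,-15],"turn":0,"gripper":0.4},{"offset":[0,0,-20],"turn":0,"gripper":0.4},{"offset":[0,0,-20],"turn":0,"gripper":0.4},{"offset":[0,0,-20],"turn":0,"gripper":0.4},{"offset":[0,0,-15],"turn":0,"gripper":0.4},{"offset":[0,0,0],"turn":0,"gripper":0.4},{"offset":[0,0,0],"turn":0,"gripper":0.4},{"offset":[0,0,0],"turn":0,"gripper":0.4}])

```text
clock: 13.68
tcp_pos: [601.7, 62.7, 306.1]
tcp_rot: [0.987, -0.158, -0.0, 0.0]
ft_force: [-1.1, 0.5, 0.2]
opening: 0.6
gripper_force: 0.0
```

Run:
```python
from k import *
stat()
a=grab('side'); save(a,'s5.png',(150,115,280,215),6)
```

```text
t 13.68 tcp [601.7  62.7 306.1] yaw -0.317 F [-1.1  0.5  0.2] tq [ 0.08  0.02 -0.01] op 0.6 gf 0.0
```

View pics/s5.png

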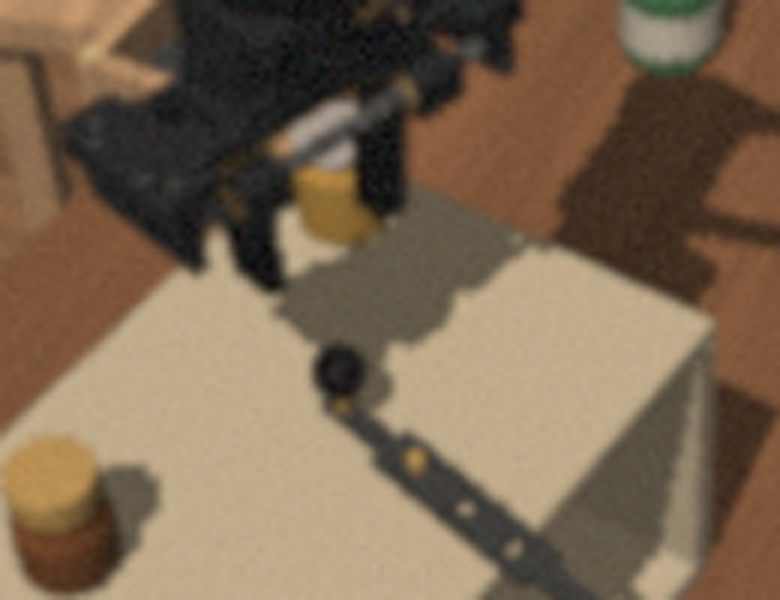

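The pin stands up through the end hole at (416,460), the two inner holes are empty at (466,508) and (513,548), the bar lies level, and the gripper is clear.

```bash
python3 -c "
from rig import ctrl
print(ctrl.close_job())"
```

```text
the job is handed in; nothing more can be done
None
```

The stay's end hole is over the pin with the bar looking level on the collar; the door stands wide at about 0.70 rad by my model, the gripper is clear, and the job was handed in after about 14 s (no verdict returned).

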